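# Fill the sample crate and hold the contamination monitor over it

## Robot

A 6-joint arm with a two-finger parallel gripper is mounted at the origin on the work surface. World frame = base frame: x ahead of the robot, y to its left, z up, the work surface at z = 0. Lengths are in m, angles in rad, forces in N, time in s.
With the tool pointing down it reaches from about 0.225 to 0.875 m from the base axis. Payload 3.4 kg.
Tool frame: the origin (TCP) lies at the very end of the fingers, on their centre line; the grasp point (between the pads) lies 19 mm behind it (manip.grasp_offset is the distance from the TCP to the grasp point, in m); x points along the fingers, y is the direction in which the jaws open and shut, and the axes are right-handed (so a half turn about x gives the same grasp; the last joint's range is limited). The gripper opens to 85 mm and grips with 20 to 120 N. Pads are 22 mm wide; open, the fingers measure 114 mm over their backs; the gripper's body (76 mm by 85 mm) begins 54 mm behind the grasp point. The pads swing forward as they close: fully open they stand 13 mm farther back than shut.
Start: joints at [-1.291, 0.276, 1.505, -0, 1.361, -0.121], TCP at [0.224, -0.529, 0.231] pointing down, gripper open.
Joint ranges: [-2.89, 2.89], [-0.75, 2.08], [0.22, 2.7], [-1.18, 4.32], [0.11, 2.71], [-2.7, 2.7]. Speed limits (rad/s): [2.57, 2.57, 3.14, 3.14, 3.14, 3.14].

## Interface

Orientations are given as a unit quaternion [w, x, y, z].
In Python, from rig import manip gives the robot as it stands.
- The arm moves only by the tool step_arm, never from a script. Its argument "increments" is a list of rows, each an object with "grip": the opening, from 0 (shut) to 1 (fully open); "delta_pos": the shift along the world's x, y, z in m, a list of three; "twist": the turn about the world's z in degrees. A call has 1 to 10 rows; each row shifts and turns the commanded pose from where the row before left it; what a row does not reach is not made up. A row lasts 1/12 s, in which the tool goes at most 41.7 mm and 7.16 degrees, less where a joint would pass 70% of its speed; a pose out of reach is approached as far as the arm can. A call with a gripper value outside its range is refused whole. The fingers move at their own pace and stop on an object; "force" is the grip in N (left out, the last holds). Time passes only in rows, so rows that do not move let the fingers close. It gives the time, the measured TCP pose, the force and the opening at its end, in the units of the state.
- manip.get_state(): the state, without advancing time (a new reading comes with each control period).
- manip.get_image(name): name is "scene" or "top"; returns a dict with "img" (480x640x3 uint8, red, green, blue), "fx", "fy", "cx", "cy" (pixels), "rvec" (rotation vector, rad) and "tvec" (3), from world to camera coordinates, as OpenCV has them. Camera axes: x right, y down, z forward; pixel columns grow to the right and rows downward; lengths in m; the calibration is good to about 2 mm. A picture is of the moment at which its call begins. There is no depth.
- manip.sign_off(): hands the job in, once; it reports no verdict.
The state is a dict: "clock": time; "qpos": joint angles; "qd": joint speeds; "effort": joint torques, N m; "position": TCP position; "ee_rot": TCP orientation; "contact_force": force on the tool from outside, world axes, zero at the start; "moment": the same for the moment, N m; "width": finger opening in m.
Only numpy, scipy, OpenCV 4.12 (cv2) and the standard library are available. Lean on these libraries where they do the work, as an engineer would, in place of code of your own. Each camera call takes 0.05 s, during which the arm holds its last target. There are 200 camera calls.

## Task

Stand the two loose amber sample jars upright in the two empty cells of the grey divided crate, setting them down, not dropping them. Then check the filled crate for contamination: lift the hand-held monitor by its top handle, carry it over the tops of the bottles and hold it level above the crate, centred over the three jar caps, its long side along the row and its underside about 15 mm clear of the caps, without ever letting it touch the jars or the crate. Finish while holding it still there, with nothing else on the bench disturbed.

Things in the scene. Friction and masses are not known exactly. Their poses are not given: they have to be found in the camera images.
- jar1_mid (a point): capped straight-sided amber glass sample jar with white cap, 38 mm diameter, 88 mm high, 0.08 to 0.17 kg; this point is its centre, 44 mm above its underside, z up its axis. Loose on the bench at the start.
- jar2_mid (a point): capped straight-sided amber glass sample jar with white cap, 38 mm diameter, 88 mm high, 0.08 to 0.17 kg; this point is its centre, 44 mm above its underside, z up its axis. Loose on the bench at the start.
- jar3_mid (a point): capped straight-sided amber glass sample jar with white cap, 38 mm diameter, 88 mm high, 0.08 to 0.17 kg; this point is its centre, 44 mm above its underside, z up its axis. Already stands in one end cell of the crate and stays there.
- crate: grey plastic crate, open on top, fixed, one row of three cells along its own y. Outside 58 (x) by 166 mm (y), 28 mm high; origin at the centre of its underside, z up. Cells 50 by 50 mm inside, centred at y = -54, 0, +54 mm; walls and dividers 4 mm thick and 28 mm high, floor 4 mm thick.
- crate_mid (a point): centre of the floor of the crate's middle cell, 4 mm above the bench, axes as the crate. Fingers do not fit between a jar and its cell's walls: hold a jar by its upper half. Standing jars leave 16 mm between them along the row, so close the fingers across the row (along the crate's x). Caps of standing jars top out 92 mm above the bench.
- monitor_handle (a point): centre of the grip of the contamination monitor's handle: a straight black bar 146 mm long along the monitor's own x, 24 mm wide, 22 mm high, over the case's middle and over its centre of mass; this point is 88 mm above the underside, the bar's top 99 mm. The bar is free for 110 mm between its two posts; 29 mm of open space between bar and case. Monitor 0.4 to 0.7 kg.
- monitor_window (a point): centre of the underside of the contamination monitor, a flat white case 210 mm (its x) by 110 mm (its y), 48 mm high without the handle, with the measuring window (175 by 85 mm) flush in its underside; z points up. At the start it lies flat on the bench on this underside. Either end may point either way along the crate.
- monitor: the contamination monitor as a whole; its origin and axes are those of monitor_window.
- jar1: the jar of jar1_mid; origin at the centre of its underside.
- jar2: the jar of jar2_mid; origin at the centre of its underside.
- jar3: the jar of jar3_mid; origin at the centre of its underside.
- bottle1: clear glass reagent bottle with black cap, 58 mm diameter, 150 mm high, between the monitor and the jars; origin under its centre. Not to be disturbed.
- bottle2: a second bottle like bottle1. Not to be disturbed.
- washbottle: white wash bottle in line with the loose jars, 58 mm diameter, 163 mm high with its thin bent spout, which reaches 48 mm out from its axis at 145 to 163 mm height; origin under its centre. Not to be disturbed.
- beaker: empty glass beaker, 70 mm diameter, 95 mm high; origin under its centre. Not to be disturbed.
- petri: closed flat culture dish, 93 mm diameter, 17 mm high; origin under its centre. Not to be disturbed.
- dish: lidded rectangular glass staining dish, 94 by 114 mm, 78 mm high; origin under its centre. Not to be disturbed.
- pen: marker pen lying on the bench, 135 mm long along its x, 13 mm thick; origin under its middle. Not to be disturbed.
Things that resemble listed ones, but are neither listed nor needed, are in the scene too. Leave any red look-alike of the jar2 alone. What is shaped like the monitor but green is not meant.

How it is judged:
On the way, in this order (a step that is already met when the one before it is completed fails the run):
1. all three jars stand upright in the crate, one in each cell, let go (x of jar1_mid in the frame of crate between -0.02 and 0.02 m and y of jar1_mid in the frame of crate between -0.075 and 0.075 m and z of jar1_mid in the frame of crate between 0.04 and 0.055 m and angle between each of jar1_mid, jar2_mid, jar3_mid's own z axis and vertical below 0.15 rad and x of jar2_mid in the frame of crate between -0.02 and 0.02 m and y of jar2_mid in the frame of crate between -0.075 and 0.075 m and z of jar2_mid in the frame of crate between 0.04 and 0.055 m and x of jar3_mid in the frame of crate between -0.02 and 0.02 m and y of jar3_mid in the frame of crate between -0.075 and 0.075 m and z of jar3_mid in the frame of crate between 0.04 and 0.055 m and contact force between each of jar1, jar2, jar3 and the fingers below 0.05 N), for 0.3 s.
2. the monitor is lifted off the bench (x of jar1_mid in the frame of crate between -0.02 and 0.02 m and y of jar1_mid in the frame of crate between -0.075 and 0.075 m and z of jar1_mid in the frame of crate between 0.04 and 0.055 m and angle between each of jar1_mid, jar2_mid, jar3_mid's own z axis and vertical below 0.15 rad and x of jar2_mid in the frame of crate between -0.02 and 0.02 m and y of jar2_mid in the frame of crate between -0.075 and 0.075 m and z of jar2_mid in the frame of crate between 0.04 and 0.055 m and x of jar3_mid in the frame of crate between -0.02 and 0.02 m and y of jar3_mid in the frame of crate between -0.075 and 0.075 m and z of jar3_mid in the frame of crate between 0.04 and 0.055 m and height (world z) of monitor_window above 0.06 m and contact force between monitor and the fingers above 1 N), for 0.2 s.
At the end, for the whole second after the job is handed in: All three jars upright (8 degrees) in the crate's cells, let go; monitor in the fingers and still, level within 5 degrees, centred within 15 mm along and across the row, long side within 8 degrees of the row, underside 4 to 30 mm above the caps (all of step 1 and x of monitor_window in the frame of crate between -0.015 and 0.015 m and y of monitor_window in the frame of crate between -0.015 and 0.015 m and z of monitor_window in the frame of crate between 0.096 and 0.122 m and angle between the x axis of monitor_window and the y axis of crate, either way round below 0.14 rad and angle between monitor_window's own z axis and vertical below 0.09 rad and linear speed of monitor below 0.02 m/s and contact force between monitor and the fingers above 1 N); the arm keeps its last pose, push and grip.
It fails at once if the monitor touches a jar or the crate (contact force between monitor and jar1 above 0.3 N or contact force between monitor and jar2 above 0.3 N or contact force between monitor and jar3 above 0.3 N or contact force between monitor and crate above 0.3 N).
It fails at once if a jar or the monitor is dropped (more than 3 cm up and not in the fingers) ((height (world z) of jar1_mid above 0.078 m and contact force between jar1 and the fingers below 0.02 N) or (height (world z) of jar2_mid above 0.078 m and contact force between jar2 and the fingers below 0.02 N) or (height (world z) of jar3_mid above 0.078 m and contact force between jar3 and the fingers below 0.02 N) or (height (world z) of monitor_window above 0.03 m and contact force between monitor and the fingers below 0.02 N)).
It fails at once if the monitor crosses the line of the two glass bottles lower than their tops (world y of monitor_window between 0.1 and 0.17 m and height (world z) of monitor_window below 0.148 m).
It fails at once if a bystander is moved more than 25 mm or tipped (distance of any of bottle1, bottle2, washbottle, beaker, petri, dish, pen from where it was at the start of the episode above 0.025 m or angle between any of bottle1, bottle2, washbottle, beaker, petri, dish's own z axis and vertical above 0.3 rad).
It also fails if it takes over 72 s, if anything falls off the work surface, if the arm or the gripper's body presses on something with over 40 N, if the wrist force passes 120 N, or if a joint passes its speed limit or range.

## Working session

There is one attempt and no reset: what is moved stays moved. The work goes in short steps, Python scripts to look and compute and a tool call to move; the robot and the scene stay as the last step left them, time stands still between calls to the robot, and variables do not carry over. Pictures are saved under pics/ and viewed, about 8 in all and at most 12, crops included, and the job is handed in when it is done.

Besides the shell and the picture viewer there is one more tool, called in YAML: its name, and indented under it one key for each argument. step_arm: Moves the arm, as the interface text tells. Its arguments: {"type":"object","properties":{"increments":{"type":"array"},"force":{"type":"number"}},"required":["increments"]}

```bash
mkdir -p pics; ls; cat > h.py <<'E'
import numpy as np, cv2
from rig import manip
def grab(name,fn=None):
    d=manip.get_image(name)
    if fn: cv2.imwrite('pics/'+fn,cv2.cvtColor(d['img'],cv2.COLOR_RGB2BGR))
    return d
def cam(d):
    K=np.array([[d['fx'],0,d['cx']],[0,d['fy'],d['cy']],[0,0,1.]]);R=cv2.Rodrigues(np.array(d['rvec'],float))[0]
    return K,R,np.array(d['tvec'],float).reshape(3)
def ray(d,uv,z):
    "world points at height z seen at pixels uv"
    K,R,t=cam(d);C=-R.T@t
    v=(R.T@np.linalg.inv(K)@np.c_[np.atleast_2d(uv),np.ones(len(np.atleast_2d(uv)))].T).T
    return C+v*((z-C[2])/v[:,2])[:,None]
def proj(d,P):
    K,R,t=cam(d);return cv2.projectPoints(np.atleast_2d(np.array(P,float)),np.array(d['rvec'],float),t,K,None)[0][:,0]
E
python3 - <<'E'
from h import *
for n in ('scene','top'):
    d=grab(n,n+'0.png');K,R,t=cam(d);print(n,-R.T@t,R[2],K[0,0])
print(manip.get_state())
E
```

```text
pics
scene [0.98932326 0.25425252 0.9425468 ] [-0.48588231 -0.23188491 -0.84270266] 439.5198457249754
top [0.40784735 0.03078865 1.04120534] [ 0.07122418 -0.03050972 -0.99699362] 451.9088808425757
{'clock': 0.1, 'qpos': array([-1.29100627e+00,  2.76528640e-01,  1.50603025e+00, -2.13085937e-05,
        1.36072220e+00, -1.21014260e-01]), 'qd': array([-9.61052999e-04, -1.14599523e-03, -3.18994554e-03,  8.14687887e-05,
        4.13260179e-04, -5.70703562e-04]), 'effort': array([ 1.75359466e-03, -4.17698407e+01, -2.46404636e+01, -1.11881504e-04,
        5.75494225e-03,  1.44522943e-05]), 'position': array([ 0.22418515, -0.52896219,  0.23051855]), 'ee_rot': array([-0.14016613, -0.69289993, -0.1413551 ,  0.6930093 ]), 'contact_force': array([ 0.11867703,  0.80011237, -0.77764724]), 'moment': array([-0.036225  , -0.03533358, -0.00160196]), 'width': 0.08534125838904214}
```

View pics/top0.png

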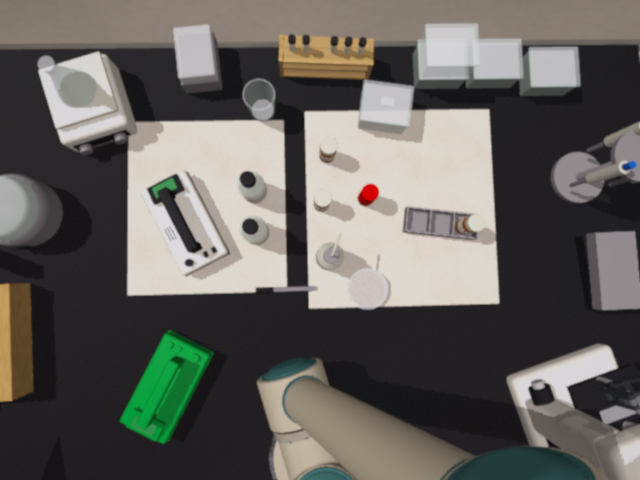

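View pics/scene0.png

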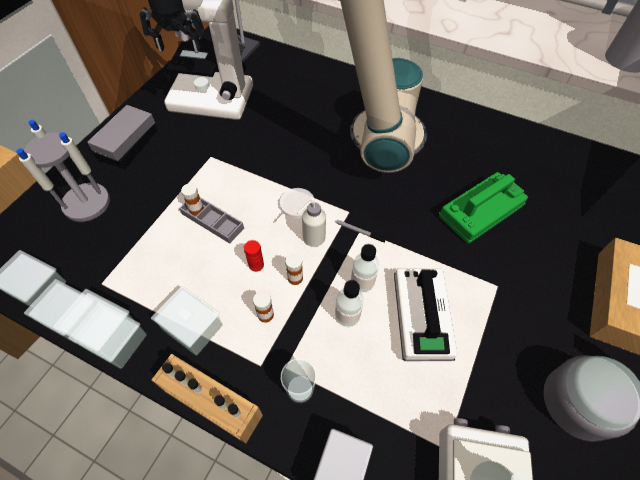

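Top view: loose jar caps are at (328,146) and (322,199), with the red decoy at (369,193). The crate runs (405–482, 223) with jar3 at (475,224), and the monitor is at about (185,222). I'll enlarge both regions to measure them.

```bash
python3 - <<'E'
from h import *
im=cv2.imread('pics/top0.png')
a=cv2.resize(im[125:275,300:500],None,fx=4,fy=4,interpolation=cv2.INTER_CUBIC)
b=cv2.resize(im[160:285,135:275],None,fx=4,fy=4,interpolation=cv2.INTER_CUBIC)
for c,o in((a,(300,125)),(b,(135,160))):
    for x in range(0,c.shape[1],80): cv2.putText(c,str(o[0]+x//4),(x,10),0,.35,(0,0,255)); cv2.line(c,(x,0),(x,5),(0,0,255))
    for y in range(0,c.shape[0],80): cv2.putText(c,str(o[1]+y//4),(0,y+4),0,.35,(0,0,255))
cv2.imwrite('pics/a.png',a);cv2.imwrite('pics/b.png',b)
E
```

```text
(no output)
```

View pics/a.png

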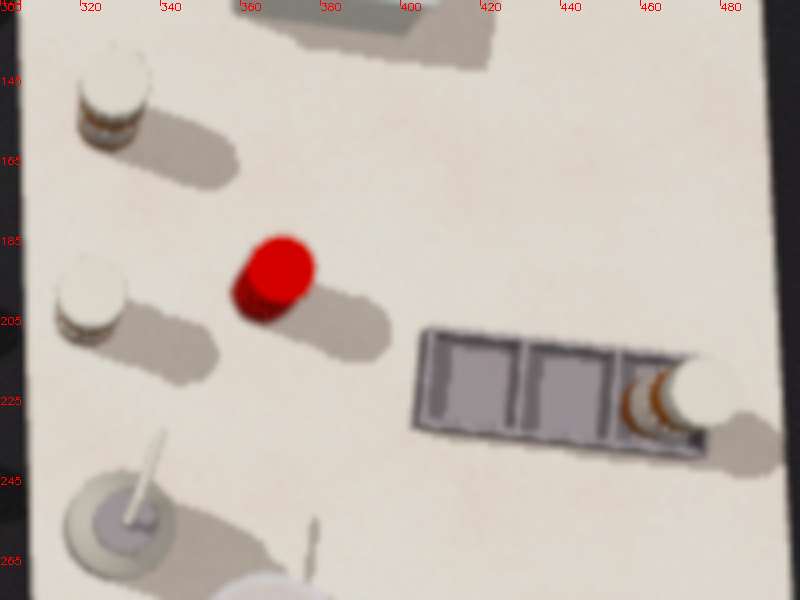

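View pics/b.png

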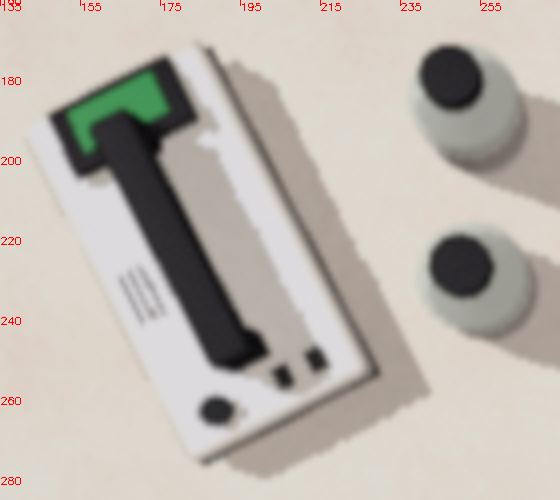

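The crops show caps at about (328.8,145.5), (323,198.5) and (476,223.2), the red decoy at (370.5,192.5), and usable crate and monitor corners. I'll convert these to world positions.

```bash
python3 - <<'E'
from h import *
np.set_printoptions(precision=4,suppress=True)
d=grab('top')
A=lambda x,y:(300+x/4-.375,125+y/4-.375)
B=lambda x,y:(135+x/4-.375,160+y/4-.375)
print('jars',ray(d,[A(115,82),A(92,294),A(282,270)],.088),ray(d,[A(704,393)],.092))
c=ray(d,[A(424,329),A(413,429),A(706,458)],.028);print('crate',c,np.linalg.norm(np.diff(c,axis=0),axis=1),'ctr',(c[0]+c[2])/2)
e=c[1]-c[2];print('y-dir deg',np.degrees(np.arctan2(e[1],e[0])))
m=ray(d,[B(204,48),B(30,138),B(200,462),B(375,375)],.048);print('mon',m,'ctr',m.mean(0),np.linalg.norm(np.roll(m,-1,0)-m,axis=1))
e=m[2]-m[1]+m[3]-m[0];print('x-dir',np.degrees(np.arctan2(e[1],e[0])))
h=ray(d,[B(115,118),B(228,362)],.099);print('handle',h,h.mean(0),np.linalg.norm(h[1]-h[0]))
print('bottles',ray(d,[B(451,78),B(462,266)],.15),'wash top',ray(d,[A(125,522)],.13),'spout',ray(d,[A(163,432)],.16))
# scene-cam check of projected cap centres
s=grab('scene');print(proj(s,np.r_[ray(d,[A(115,82),A(92,294)],.088),ray(d,[A(704,393)],.092)]))
print('handle in scene',proj(s,h))
from scipy.spatial.transform import Rotation as Ro
q=manip.get_state()['ee_rot'];print(Ro.from_quat(np.r_[q[1:],q[0]]).as_matrix())
im=cv2.imread('pics/scene0.png')[170:360,160:480]
cv2.imwrite('pics/s.png',cv2.resize(im,None,fx=2.5,fy=2.5,interpolation=cv2.INTER_CUBIC))
E
```

```text
jars [[ 0.6827 -0.0287  0.088 ]
 [ 0.5679 -0.0135  0.088 ]
 [ 0.579  -0.1155  0.088 ]] [[ 0.5079 -0.3389  0.092 ]]
crate [[ 0.5544 -0.2047  0.028 ]
 [ 0.4975 -0.1963  0.028 ]
 [ 0.4775 -0.3631  0.028 ]] [0.0575 0.168 ] ctr [ 0.516  -0.2839  0.028 ]
y-dir deg 83.17027725286762
mon [[0.6393 0.2862 0.048 ]
 [0.5908 0.3811 0.048 ]
 [0.4112 0.289  0.048 ]
 [0.4564 0.1939 0.048 ]] ctr [0.5244 0.2876 0.048 ] [0.1066 0.2019 0.1053 0.2049]
x-dir -153.03262361937752
handle [[0.5911 0.3193 0.099 ]
 [0.4623 0.2612 0.099 ]] [0.5267 0.2903 0.099 ] 0.1413054232484454
bottles [[0.5984 0.1382 0.15  ]
 [0.5043 0.134  0.15  ]] wash top [[ 0.4443 -0.0254  0.13  ]] spout [[ 0.4869 -0.0433  0.16  ]]
[[262.5924 299.1189]
 [294.4609 260.1532]
 [190.0158 189.552 ]]
handle in scene [[433.8117 330.1964]
 [427.3161 269.0549]]
[[-0.0003  0.3902 -0.9207]
 [ 0.001  -0.9207 -0.3902]
 [-1.     -0.001  -0.0001]]
```

Scene-camera reprojections agree, so I'm moving over the near jar with the jaws turned to the crate's x axis (−7°).

step_arm:
  increments:
    - {"grip": 1, "delta_pos": [0.019, 0.028, 0], "twist": 6}
    - {"grip": 1, "delta_pos": [0.019, 0.028, 0], "twist": 6}
    - {"grip": 1, "delta_pos": [0.019, 0.028, 0], "twist": 6}
    - {"grip": 1, "delta_pos": [0.019, 0.028, 0], "twist": 6}
    - {"grip": 1, "delta_pos": [0.019, 0.028, 0], "twist": 6}
    - {"grip": 1, "delta_pos": [0.019, 0.028, 0], "twist": 6}
    - {"grip": 1, "delta_pos": [0.019, 0.028, 0], "twist": 6}
    - {"grip": 1, "delta_pos": [0.019, 0.028, 0], "twist": 6}
    - {"grip": 1, "delta_pos": [0.019, 0.028, 0], "twist": 6}
    - {"grip": 1, "delta_pos": [0.019, 0.028, 0], "twist": 6}
  force: 35

```text
clock: 1.03
position: [0.4149, -0.2479, 0.2313]
ee_rot: [0.47, 0.529, 0.47, -0.529]
contact_force: [0.5, -0.4, -0.4]
width: 0.0855
```

step_arm:
  increments:
    - {"grip": 1, "delta_pos": [0.02, 0.03, 0]}
    - {"grip": 1, "delta_pos": [0.02, 0.03, 0]}
    - {"grip": 1, "delta_pos": [0.02, 0.03, 0]}
    - {"grip": 1, "delta_pos": [0.02, 0.03, 0]}
    - {"grip": 1, "delta_pos": [0.02, 0.03, 0]}
    - {"grip": 1, "delta_pos": [0.02, 0.03, 0]}
    - {"grip": 1, "delta_pos": [0.02, 0.03, 0]}
    - {"grip": 1, "delta_pos": [0.013, 0.025, -0.01]}
    - {"grip": 1, "delta_pos": [0, 0, -0.02]}
    - {"grip": 1, "delta_pos": [0, 0, 0]}

```text
schema error: expected keys grip, delta_pos, twist
```

```bash
python3 - <<'E'
from h import *
s=grab('scene');c=s['img'][130:330,150:400]
cv2.imwrite('pics/s1.png',cv2.resize(c[:,:,::-1],None,fx=3,fy=3,interpolation=cv2.INTER_CUBIC))
print(manip.get_state()['position'])
E
```

```text
[ 0.41793276 -0.24245147  0.23137775]
```

View pics/s1.png

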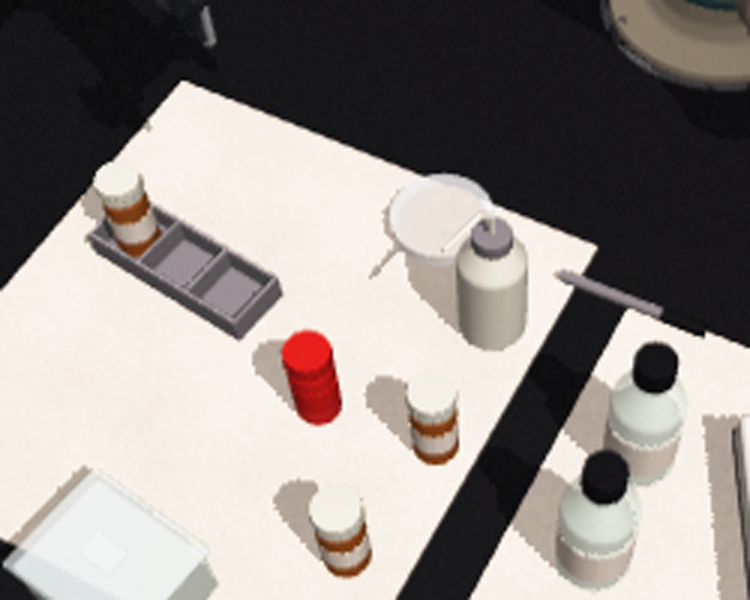

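The rejected call did not move the arm (`twist` is required). The picture (view 5) shows all objects unmoved: near jar cap at crop (432,392), crate at lower-left.

step_arm:
  increments:
    - {"grip": 1, "delta_pos": [0.02, 0.03, 0], "twist": 0}
    - {"grip": 1, "delta_pos": [0.02, 0.03, 0], "twist": 0}
    - {"grip": 1, "delta_pos": [0.02, 0.03, 0], "twist": 0}
    - {"grip": 1, "delta_pos": [0.02, 0.03, 0], "twist": 0}
    - {"grip": 1, "delta_pos": [0.02, 0.03, 0], "twist": 0}
    - {"grip": 1, "delta_pos": [0.02, 0.03, 0], "twist": 0}
    - {"grip": 1, "delta_pos": [0.02, 0.03, 0], "twist": 0}
    - {"grip": 1, "delta_pos": [0.013, 0.025, -0.01], "twist": 0}
    - {"grip": 1, "delta_pos": [0, 0, -0.02], "twist": 0}
    - {"grip": 1, "delta_pos": [0, 0, 0], "twist": 0}

```text
clock: 1.92
position: [0.5656, -0.0128, 0.1977]
ee_rot: [-0.467, -0.528, -0.471, 0.531]
contact_force: [-1.6, -0.2, -2.2]
width: 0.0854
```

```bash
python3 - <<'E'
from h import *
s=grab('scene','s2.png');p=manip.get_state()['position']
print(p,proj(s,p))
E
```

```text
[ 0.56578781 -0.01387278  0.19923028] [[292.4687844 231.782253 ]]
```

View pics/s2.png

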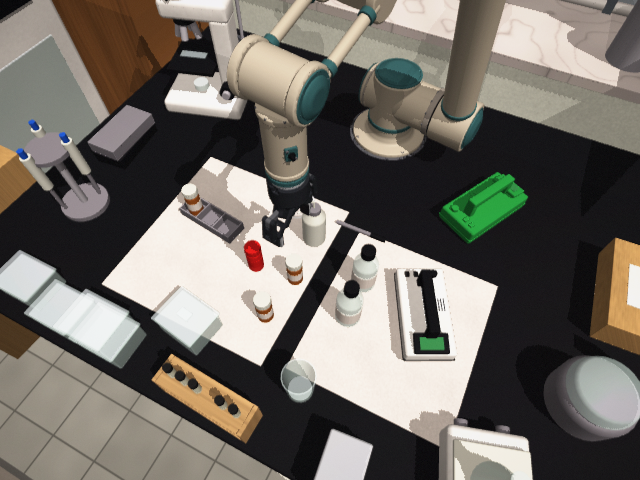

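The gripper is near the jar, with the front finger at about (274,234). I'll overlay the expected finger positions to check the TCP alignment.

```bash
python3 - <<'E'
from h import *
s=grab('scene');t=grab('top');p=manip.get_state()['position']
a=np.radians(-6.8);jx=np.array([np.cos(a),np.sin(a),0]);jy=np.array([-jx[1],jx[0],0])
out=[]
for d,(x0,y0) in((s,(220,170)),(t,(270,130))):
    im=cv2.resize(d['img'][y0:y0+130,x0:x0+100,::-1].copy(),None,fx=4,fy=4,interpolation=cv2.INTER_CUBIC)
    P=[p+np.array([0,0,.013])+sx*jx+sy*jy for sx in(-.057,-.0425,.0425,.057) for sy in(-.011,.011)]
    P+=[[.568,-.0135,.088]]
    for i,q in enumerate(proj(d,P)): cv2.circle(im,tuple(int(v) for v in ((q-[x0,y0])*4+1.5)),2,((0,0,255) if i<8 else (0,255,0)),-1)
    out.append(im)
cv2.imwrite('pics/ov.png',np.hstack(out));print(p)
E
```

```text
[ 0.56710189 -0.0151073   0.20155482]
```

View pics/ov.png

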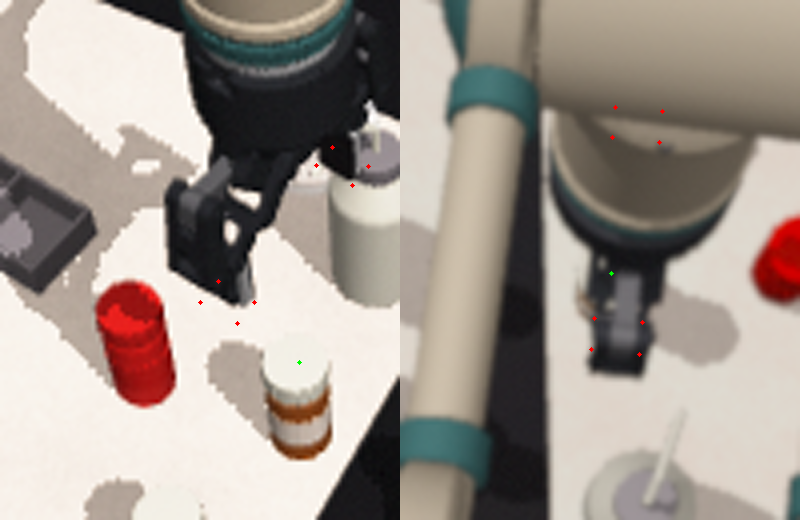

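The overlay shows the tool centred over the jar to within about a centimetre, well inside the 47 mm clearance. I'll descend, grip, and check the held jar visually above the crate.

step_arm:
  increments:
    - {"grip": 1, "delta_pos": [0, 0, -0.03], "twist": 0}
    - {"grip": 1, "delta_pos": [0, 0, -0.03], "twist": 0}
    - {"grip": 1, "delta_pos": [0, 0, -0.03], "twist": 0}
    - {"grip": 1, "delta_pos": [0, 0, -0.03], "twist": 0}
    - {"grip": 1, "delta_pos": [0, 0, -0.02], "twist": 0}
    - {"grip": 1, "delta_pos": [0, 0, -0.013], "twist": 0}
    - {"grip": 1, "delta_pos": [0, 0, 0], "twist": 0}
    - {"grip": 1, "delta_pos": [0, 0, 0], "twist": 0}
    - {"grip": 1, "delta_pos": [0, 0, 0], "twist": 0}

```text
clock: 2.82
position: [0.5687, -0.0154, 0.05]
ee_rot: [0.469, 0.531, 0.467, -0.529]
contact_force: [-0.5, -0.0, -0.1]
width: 0.0854
```

step_arm:
  increments:
    - {"grip": 0, "delta_pos": [0, 0, 0], "twist": 0}
    - {"grip": 0, "delta_pos": [0, 0, 0], "twist": 0}
    - {"grip": 0, "delta_pos": [0, 0, 0], "twist": 0}
    - {"grip": 0, "delta_pos": [0, 0, 0], "twist": 0}
    - {"grip": 0, "delta_pos": [0, 0, 0], "twist": 0}
    - {"grip": 0, "delta_pos": [0, 0, 0], "twist": 0}
    - {"grip": 0, "delta_pos": [0, 0, 0], "twist": 0}
    - {"grip": 0, "delta_pos": [0, 0, 0], "twist": 0}
  force: 35

```text
clock: 3.48
position: [0.5678, -0.0145, 0.049]
ee_rot: [0.469, 0.53, 0.468, -0.529]
contact_force: [-1.5, -1.0, 5.8]
width: 0.0371
```

Gripped at 37 mm. Lifting and carrying it over the middle cell.

step_arm:
  increments:
    - {"grip": 0, "delta_pos": [0, 0, 0.015], "twist": 0}
    - {"grip": 0, "delta_pos": [0, 0, 0.025], "twist": 0}
    - {"grip": 0, "delta_pos": [0, 0, 0.03], "twist": 0}
    - {"grip": 0, "delta_pos": [0, 0, 0.03], "twist": 0}
    - {"grip": 0, "delta_pos": [0, 0, 0.02], "twist": 0}
    - {"grip": 0, "delta_pos": [-0.002, -0.01, 0], "twist": 0}
    - {"grip": 0, "delta_pos": [-0.005, -0.025, 0], "twist": 0}
    - {"grip": 0, "delta_pos": [-0.006, -0.03, 0], "twist": 0}
    - {"grip": 0, "delta_pos": [-0.006, -0.03, 0], "twist": 0}
    - {"grip": 0, "delta_pos": [-0.006, -0.03, 0], "twist": 0}

```text
clock: 4.32
position: [0.5407, -0.1405, 0.1665]
ee_rot: [-0.468, -0.529, -0.469, 0.53]
contact_force: [0.4, -0.5, -0.9]
width: 0.0373
```

step_arm:
  increments:
    - {"grip": 0, "delta_pos": [-0.006, -0.03, 0], "twist": 0}
    - {"grip": 0, "delta_pos": [-0.006, -0.03, 0], "twist": 0}
    - {"grip": 0, "delta_pos": [-0.006, -0.03, 0], "twist": 0}
    - {"grip": 0, "delta_pos": [-0.005, -0.025, 0], "twist": 0}
    - {"grip": 0, "delta_pos": [-0.003, -0.02, -0.02], "twist": 0}
    - {"grip": 0, "delta_pos": [-0.001, -0.009, -0.03], "twist": 0}
    - {"grip": 0, "delta_pos": [0, 0, -0.015], "twist": 0}
    - {"grip": 0, "delta_pos": [0, 0, 0], "twist": 0}
    - {"grip": 0, "delta_pos": [0, 0, 0], "twist": 0}
    - {"grip": 0, "delta_pos": [0, 0, 0], "twist": 0}

```text
clock: 5.15
position: [0.5154, -0.2835, 0.1034]
ee_rot: [0.468, 0.53, 0.468, -0.53]
contact_force: [0.3, -0.7, -0.3]
width: 0.0375
```

```bash
python3 - <<'E'
from h import *
s=grab('scene');st=manip.get_state();print(st['position'],st['width'],st['contact_force'])
a=np.radians(-6.8);jx=np.array([np.cos(a),np.sin(a),0]);jy=np.array([-jx[1],jx[0],0]);o=np.array([.516,-.284,0])
x0,y0=150,130
im=cv2.resize(s['img'][y0:y0+130,x0:x0+130,::-1].copy(),None,fx=4.5,fy=4.5,interpolation=cv2.INTER_CUBIC)
P=[o+sx*jx+sy*jy+[0,0,.028] for sx in(-.029,.029) for sy in(-.083,-.027,.027,.083)]
for q in proj(s,P): cv2.circle(im,tuple(int(v) for v in ((q-[x0,y0])*4.5+1.75)),2,(0,0,255),-1)
# expected jar bottom/top circle at the held place
p=st['position'];th=np.linspace(0,6.28,40)
for z in (p[2]-.049,p[2]-.049+.088):
    for q in proj(s,np.c_[p[0]+.019*np.cos(th),p[1]+.019*np.sin(th),0*th+z]): cv2.circle(im,tuple(int(v) for v in ((q-[x0,y0])*4.5+1.75)),1,(0,255,0),-1)
cv2.imwrite('pics/ov2.png',im)
E
```

```text
[ 0.51592121 -0.28363684  0.10410795] 0.037361901201801356 [-0.47578271 -0.67000862 -0.78133004]
```

View pics/ov2.png

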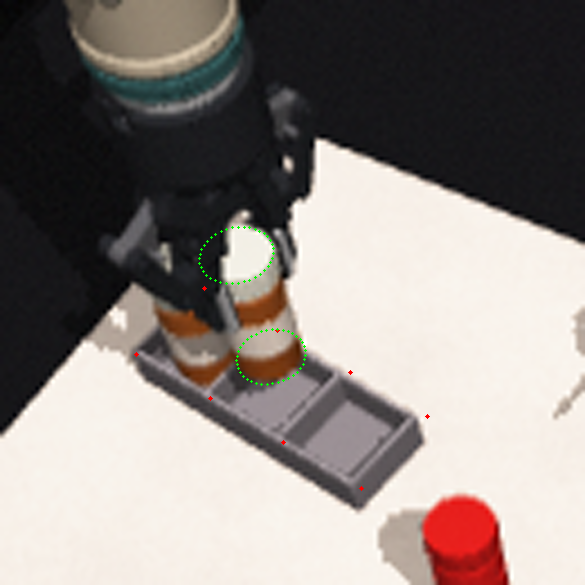

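The held jar matches prediction (bottom edge at crop (270,383)). The crate's front rim fits, but the back corner at (418,420) differs by about 2 px, so I'll recheck the crate centre from this view.

```bash
python3 - <<'E'
from h import *
np.set_printoptions(precision=4,suppress=True)
s=grab('scene')
f=lambda x,y:(150+(x-1.75)/4.5,130+(y-1.75)/4.5)
c=ray(s,[f(135,352),f(360,488),f(418,420)],.028);print(c,np.linalg.norm(np.diff(c,axis=0),axis=1),(c[0]+c[2])/2)
e=c[1]-c[0];print(np.degrees(np.arctan2(e[1],e[0])))
# inside floor of end cell, z=.004: visible corners; inner rim corners of the end cell
print('floor mid of end cell rim',ray(s,[f(297,430),f(358,478),f(409,422),f(340,380)],.028).mean(0))
E
```

```text
[[ 0.5338 -0.3718  0.028 ]
 [ 0.5546 -0.2057  0.028 ]
 [ 0.5014 -0.2015  0.028 ]] [0.1674 0.0534] [ 0.5176 -0.2866  0.028 ]
82.84275863541971
floor mid of end cell rim [ 0.5224 -0.2324  0.028 ]
```

Both views agree on the crate centre at (0.516, −0.284). Lowering.

step_arm:
  increments:
    - {"grip": 0, "delta_pos": [0, 0, -0.02], "twist": 0}
    - {"grip": 0, "delta_pos": [0, 0, -0.015], "twist": 0}
    - {"grip": 0, "delta_pos": [0, 0, -0.008], "twist": 0}
    - {"grip": 0, "delta_pos": [0, 0, -0.004], "twist": 0}
    - {"grip": 0, "delta_pos": [0, 0, -0.002], "twist": 0}
    - {"grip": 0, "delta_pos": [0, 0, 0], "twist": 0}
    - {"grip": 0, "delta_pos": [0, 0, 0], "twist": 0}
    - {"grip": 0, "delta_pos": [0, 0, 0], "twist": 0}

```text
clock: 5.92
position: [0.5159, -0.2838, 0.0552]
ee_rot: [0.469, 0.53, 0.468, -0.53]
contact_force: [-0.3, -0.7, -0.2]
width: 0.037
```

step_arm:
  increments:
    - {"grip": 0, "delta_pos": [0, 0, -0.0015], "twist": 0}
    - {"grip": 0, "delta_pos": [0, 0, 0], "twist": 0}
    - {"grip": 0, "delta_pos": [0, 0, 0], "twist": 0}
    - {"grip": 0, "delta_pos": [0, 0, 0], "twist": 0}

```text
clock: 6.25
position: [0.5155, -0.2836, 0.0531]
ee_rot: [0.469, 0.53, 0.468, -0.53]
contact_force: [0.4, -0.6, -0.8]
width: 0.0372
```

step_arm:
  increments:
    - {"grip": 0, "delta_pos": [0, 0, -0.0015], "twist": 0}
    - {"grip": 0, "delta_pos": [0, 0, 0], "twist": 0}
    - {"grip": 0, "delta_pos": [0, 0, 0], "twist": 0}

```text
clock: 6.5
position: [0.5158, -0.2838, 0.0527]
ee_rot: [0.469, 0.53, 0.468, -0.53]
contact_force: [-0.4, 1.5, 6.8]
width: 0.0369
```

Contact with the floor (7 N). Releasing, rising, and heading to the far jar.

step_arm:
  increments:
    - {"grip": 1, "delta_pos": [0, 0, 0], "twist": 0}
    - {"grip": 1, "delta_pos": [0, 0, 0], "twist": 0}
    - {"grip": 1, "delta_pos": [0, 0, 0], "twist": 0}
    - {"grip": 1, "delta_pos": [0, 0, 0], "twist": 0}
    - {"grip": 1, "delta_pos": [0, 0, 0], "twist": 0}
    - {"grip": 1, "delta_pos": [0, 0, 0], "twist": 0}
    - {"grip": 1, "delta_pos": [0, 0, 0.02], "twist": 0}
    - {"grip": 1, "delta_pos": [0, 0, 0.04], "twist": 0}
    - {"grip": 1, "delta_pos": [0, 0, 0.04], "twist": 0}
    - {"grip": 1, "delta_pos": [0, 0, 0.04], "twist": 0}

```text
clock: 7.33
position: [0.5149, -0.2831, 0.1924]
ee_rot: [-0.468, -0.53, -0.469, 0.53]
contact_force: [1.7, -0.1, -0.5]
width: 0.085
```

step_arm:
  increments:
    - {"grip": 1, "delta_pos": [0.02, 0.03, 0], "twist": 0}
    - {"grip": 1, "delta_pos": [0.02, 0.03, 0], "twist": 0}
    - {"grip": 1, "delta_pos": [0.02, 0.03, 0], "twist": 0}
    - {"grip": 1, "delta_pos": [0.02, 0.03, 0], "twist": 0}
    - {"grip": 1, "delta_pos": [0.02, 0.03, 0], "twist": 0}
    - {"grip": 1, "delta_pos": [0.02, 0.03, 0], "twist": 0}
    - {"grip": 1, "delta_pos": [0.02, 0.03, 0], "twist": 0}
    - {"grip": 1, "delta_pos": [0.02, 0.03, 0], "twist": 0}
    - {"grip": 1, "delta_pos": [0.007, 0.015, 0], "twist": 0}
    - {"grip": 1, "delta_pos": [0, 0, 0], "twist": 0}

```text
clock: 8.17
position: [0.6837, -0.0246, 0.1906]
ee_rot: [0.469, 0.529, 0.47, -0.528]
contact_force: [-0.5, -0.5, 1.1]
width: 0.085
```

step_arm:
  increments:
    - {"grip": 1, "delta_pos": [0, 0, -0.03], "twist": 0}
    - {"grip": 1, "delta_pos": [0, 0, -0.03], "twist": 0}
    - {"grip": 1, "delta_pos": [0, 0, -0.02], "twist": 0}
    - {"grip": 1, "delta_pos": [0, 0, 0], "twist": 0}
    - {"grip": 1, "delta_pos": [0, 0, 0], "twist": 0}
    - {"grip": 1, "delta_pos": [0, 0, 0], "twist": 0}

```text
clock: 8.67
position: [0.683, -0.0295, 0.1128]
ee_rot: [0.469, 0.53, 0.467, -0.53]
contact_force: [-0.1, -0.1, 0.1]
width: 0.0851
```

```bash
python3 - <<'E'
from h import *
s=grab('scene');st=manip.get_state();print(st['position'],st['width'],st['contact_force'])
x0,y0=160,160
im=cv2.resize(s['img'][y0:y0+170,x0:x0+150,::-1].copy(),None,fx=3.5,fy=3.5,interpolation=cv2.INTER_CUBIC)
th=np.linspace(0,6.28,40);a=np.radians(-6.8);jy=np.array([-np.sin(a),np.cos(a)])
for c,z in (([.683,-.029],.088),([.516,-.284],.092),(np.array([.516,-.284])-.054*jy,.092)):
    for q in proj(s,np.c_[c[0]+.019*np.cos(th),c[1]+.019*np.sin(th),0*th+z]): cv2.circle(im,tuple(int(v) for v in ((q-[x0,y0])*3.5+1.25)),1,(0,255,0),-1)
cv2.imwrite('pics/ov3.png',im)
E
```

```text
[ 0.68346323 -0.02937589  0.11341146] 0.08559505639340761 [0.48090934 0.26878533 0.4293646 ]
```

View pics/ov3.png

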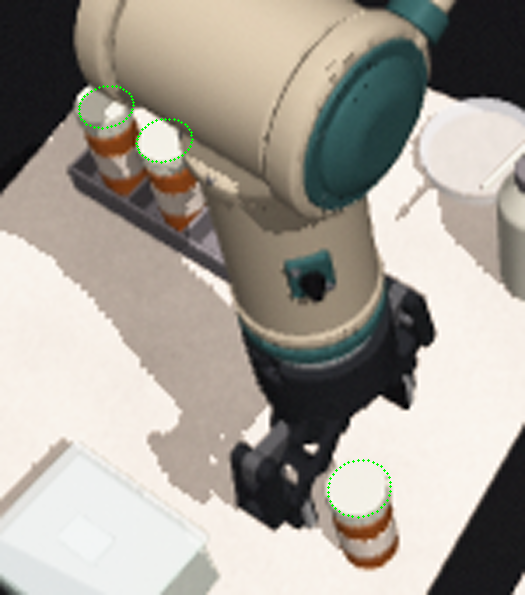

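The middle jar stands upright in its cell, and the far-jar cap fits the predicted circle (360,490). Descending and gripping.

step_arm:
  increments:
    - {"grip": 1, "delta_pos": [0, 0, -0.025], "twist": 0}
    - {"grip": 1, "delta_pos": [0, 0, -0.025], "twist": 0}
    - {"grip": 1, "delta_pos": [0, 0, -0.014], "twist": 0}
    - {"grip": 1, "delta_pos": [0, 0, 0], "twist": 0}
    - {"grip": 1, "delta_pos": [0, 0, 0], "twist": 0}
    - {"grip": 1, "delta_pos": [0, 0, 0], "twist": 0}

```text
clock: 9.22
position: [0.684, -0.0288, 0.0496]
ee_rot: [0.469, 0.531, 0.467, -0.529]
contact_force: [0.1, 0.6, 0.0]
width: 0.0852
```

step_arm:
  increments:
    - {"grip": 0, "delta_pos": [0, 0, 0], "twist": 0}
    - {"grip": 0, "delta_pos": [0, 0, 0], "twist": 0}
    - {"grip": 0, "delta_pos": [0, 0, 0], "twist": 0}
    - {"grip": 0, "delta_pos": [0, 0, 0], "twist": 0}
    - {"grip": 0, "delta_pos": [0, 0, 0], "twist": 0}
    - {"grip": 0, "delta_pos": [0, 0, 0], "twist": 0}
    - {"grip": 0, "delta_pos": [0, 0, 0], "twist": 0}
    - {"grip": 0, "delta_pos": [0, 0, 0], "twist": 0}
  force: 35

```text
clock: 9.88
position: [0.6828, -0.0285, 0.0481]
ee_rot: [0.469, 0.53, 0.468, -0.529]
contact_force: [0.1, 0.9, 5.9]
width: 0.0372
```

step_arm:
  increments:
    - {"grip": 0, "delta_pos": [0, 0, 0.015], "twist": 0}
    - {"grip": 0, "delta_pos": [0, 0, 0.025], "twist": 0}
    - {"grip": 0, "delta_pos": [0, 0, 0.03], "twist": 0}
    - {"grip": 0, "delta_pos": [0, 0, 0.03], "twist": 0}
    - {"grip": 0, "delta_pos": [0, 0, 0.02], "twist": 0}
    - {"grip": 0, "delta_pos": [-0.01, -0.0125, 0], "twist": 0}
    - {"grip": 0, "delta_pos": [-0.02, -0.025, 0], "twist": 0}
    - {"grip": 0, "delta_pos": [-0.02, -0.025, 0], "twist": 0}
    - {"grip": 0, "delta_pos": [-0.02, -0.025, 0], "twist": 0}
    - {"grip": 0, "delta_pos": [-0.02, -0.025, 0], "twist": 0}

```text
clock: 10.72
position: [0.5893, -0.1419, 0.1651]
ee_rot: [-0.467, -0.529, -0.47, 0.531]
contact_force: [0.3, 0.0, -1.2]
width: 0.0369
```

step_arm:
  increments:
    - {"grip": 0, "delta_pos": [-0.02, -0.025, 0], "twist": 0}
    - {"grip": 0, "delta_pos": [-0.02, -0.025, 0], "twist": 0}
    - {"grip": 0, "delta_pos": [-0.02, -0.025, 0], "twist": 0}
    - {"grip": 0, "delta_pos": [-0.01, -0.0125, 0], "twist": 0}
    - {"grip": 0, "delta_pos": [-0.001, -0.0015, -0.02], "twist": 0}
    - {"grip": 0, "delta_pos": [0, 0, -0.03], "twist": 0}
    - {"grip": 0, "delta_pos": [0, 0, -0.015], "twist": 0}
    - {"grip": 0, "delta_pos": [0, 0, 0], "twist": 0}
    - {"grip": 0, "delta_pos": [0, 0, 0], "twist": 0}
    - {"grip": 0, "delta_pos": [0, 0, 0], "twist": 0}

```text
clock: 11.55
position: [0.5212, -0.2302, 0.1024]
ee_rot: [-0.468, -0.53, -0.468, 0.53]
contact_force: [0.5, -0.0, -0.5]
width: 0.0372
```

step_arm:
  increments:
    - {"grip": 0, "delta_pos": [0.0005, 0, -0.02], "twist": 0}
    - {"grip": 0, "delta_pos": [0, 0, -0.015], "twist": 0}
    - {"grip": 0, "delta_pos": [0, 0, -0.008], "twist": 0}
    - {"grip": 0, "delta_pos": [0, 0, -0.004], "twist": 0}
    - {"grip": 0, "delta_pos": [0, 0, -0.002], "twist": 0}
    - {"grip": 0, "delta_pos": [0, 0, -0.001], "twist": 0}
    - {"grip": 0, "delta_pos": [0, 0, 0], "twist": 0}
    - {"grip": 0, "delta_pos": [0, 0, 0], "twist": 0}
    - {"grip": 0, "delta_pos": [0, 0, 0], "twist": 0}

```text
clock: 12.3
position: [0.5223, -0.2302, 0.053]
ee_rot: [0.469, 0.53, 0.468, -0.53]
contact_force: [-0.3, -0.6, -1.0]
width: 0.0375
```

step_arm:
  increments:
    - {"grip": 0, "delta_pos": [0, 0, -0.001], "twist": 0}
    - {"grip": 0, "delta_pos": [0, 0, 0], "twist": 0}
    - {"grip": 0, "delta_pos": [0, 0, 0], "twist": 0}

```text
clock: 12.55
position: [0.5223, -0.2302, 0.0521]
ee_rot: [0.469, 0.53, 0.468, -0.53]
contact_force: [-0.6, 0.2, 3.7]
width: 0.0374
```

Seated (4 N). Releasing, rising to 0.25 m, and moving over the monitor, turning −57° so the jaws close across the bar.

step_arm:
  increments:
    - {"grip": 1, "delta_pos": [0, 0, 0], "twist": 0}
    - {"grip": 1, "delta_pos": [0, 0, 0], "twist": 0}
    - {"grip": 1, "delta_pos": [0, 0, 0], "twist": 0}
    - {"grip": 1, "delta_pos": [0, 0, 0], "twist": 0}
    - {"grip": 1, "delta_pos": [0, 0, 0], "twist": 0}
    - {"grip": 1, "delta_pos": [0, 0, 0.03], "twist": 0}
    - {"grip": 1, "delta_pos": [0, 0, 0.04], "twist": 0}
    - {"grip": 1, "delta_pos": [0, 0, 0.04], "twist": 0}
    - {"grip": 1, "delta_pos": [0, 0, 0.04], "twist": 0}
    - {"grip": 1, "delta_pos": [0, 0, 0.04], "twist": 0}

```text
clock: 13.38
position: [0.5214, -0.2297, 0.2431]
ee_rot: [-0.468, -0.53, -0.468, 0.53]
contact_force: [0.6, -1.0, -0.1]
width: 0.0852
```

step_arm:
  increments:
    - {"grip": 1, "delta_pos": [0, 0.037, 0.01], "twist": -5.7}
    - {"grip": 1, "delta_pos": [0, 0.037, 0], "twist": -5.7}
    - {"grip": 1, "delta_pos": [0, 0.037, 0], "twist": -5.7}
    - {"grip": 1, "delta_pos": [0, 0.037, 0], "twist": -5.7}
    - {"grip": 1, "delta_pos": [0, 0.037, 0], "twist": -5.7}
    - {"grip": 1, "delta_pos": [0, 0.037, 0], "twist": -5.7}
    - {"grip": 1, "delta_pos": [0, 0.037, 0], "twist": -5.7}
    - {"grip": 1, "delta_pos": [0, 0.037, 0], "twist": -5.7}
    - {"grip": 1, "delta_pos": [0, 0.037, 0], "twist": -5.7}
    - {"grip": 1, "delta_pos": [0, 0.037, 0], "twist": -5.7}

```text
clock: 14.22
position: [0.5214, 0.1418, 0.2513]
ee_rot: [0.157, 0.689, 0.157, -0.689]
contact_force: [1.6, -1.4, 0.1]
width: 0.0855
```

step_arm:
  increments:
    - {"grip": 1, "delta_pos": [0, 0.037, 0], "twist": 0}
    - {"grip": 1, "delta_pos": [0, 0.037, 0], "twist": 0}
    - {"grip": 1, "delta_pos": [0, 0.037, 0], "twist": 0}
    - {"grip": 1, "delta_pos": [0.003, 0.037, 0], "twist": 0}
    - {"grip": 1, "delta_pos": [0, 0, -0.03], "twist": 0}
    - {"grip": 1, "delta_pos": [0, 0, -0.03], "twist": 0}
    - {"grip": 1, "delta_pos": [0, 0, -0.03], "twist": 0}
    - {"grip": 1, "delta_pos": [0, 0, 0], "twist": 0}
    - {"grip": 1, "delta_pos": [0, 0, 0], "twist": 0}
    - {"grip": 1, "delta_pos": [0, 0, 0], "twist": 0}

```text
clock: 15.05
position: [0.5259, 0.2883, 0.1628]
ee_rot: [0.159, 0.69, 0.159, -0.688]
contact_force: [0.0, -0.0, -0.2]
width: 0.0857
```

```bash
python3 - <<'E'
from h import *
from scipy.spatial.transform import Rotation as Ro
t=grab('top');s=grab('scene');st=manip.get_state();q=st['ee_rot'];J=Ro.from_quat(np.r_[q[1:],q[0]]).as_matrix()[:,1];print(st['position'],st['width'],np.degrees(np.arctan2(J[1],J[0])))
th=np.linspace(0,6.28,30);a=np.radians(-6.9);jy=np.array([-np.sin(a),np.cos(a)]);o=np.array([.516,-.284])
def dots(d,im,P,x0,y0,k,c):
    for q in proj(d,P): cv2.circle(im,tuple(int(v) for v in ((q-[x0,y0])*k+k/2-.5)),1,c,-1)
k=4;x0,y0=380,180
A=cv2.resize(t['img'][y0:y0+80,x0:x0+110,::-1].copy(),None,fx=k,fy=k,interpolation=cv2.INTER_CUBIC)
for i in(-1,0,1):
    c=o+i*.054*jy;dots(t,A,np.c_[c[0]+.019*np.cos(th),c[1]+.019*np.sin(th),0*th+.092],x0,y0,k,(0,255,0))
x0,y0=370,180;k=3.5
B=cv2.resize(s['img'][y0:y0+160,x0:x0+100,::-1].copy(),None,fx=k,fy=k,interpolation=cv2.INTER_CUBIC)
u=np.array([np.cos(np.radians(26)),np.sin(np.radians(26))]);v=np.array([-u[1],u[0]]);c=np.array([.5255,.289])
dots(s,B,[np.r_[c+sx*u+sy*v,.099] for sx in(-.073,0,.073) for sy in(-.012,.012)],x0,y0,k,(0,0,255))
dots(s,B,[np.r_[c+sx*u+sy*v,.048] for sx in(-.105,.105) for sy in(-.055,.055)],x0,y0,k,(0,255,0))
x0,y0=130,160;k=3
C=cv2.resize(t['img'][y0:y0+130,x0:x0+110,::-1].copy(),None,fx=k,fy=k,interpolation=cv2.INTER_CUBIC)
dots(t,C,[np.r_[c+sx*u+sy*v,.048] for sx in(-.105,.105) for sy in(-.055,.055)],x0,y0,k,(0,0,255))
im=np.zeros((560,800,3),np.uint8);im[:B.shape[0],:B.shape[1]]=B;im[:A.shape[0]-170*0,355:355+A.shape[1]][:170]=A[:170] if False else A[:A.shape[0]][:170];
im=np.zeros((600,800,3),np.uint8);im[:560,:350]=B;im[:200,355:795]=A[60:260];im[205:595,355:685]=C
cv2.imwrite('pics/ov4.png',im)
E
```

```text
[0.52642926 0.28843406 0.16374549] 0.08544782938450537 -64.05811060149684
```

View pics/ov4.png

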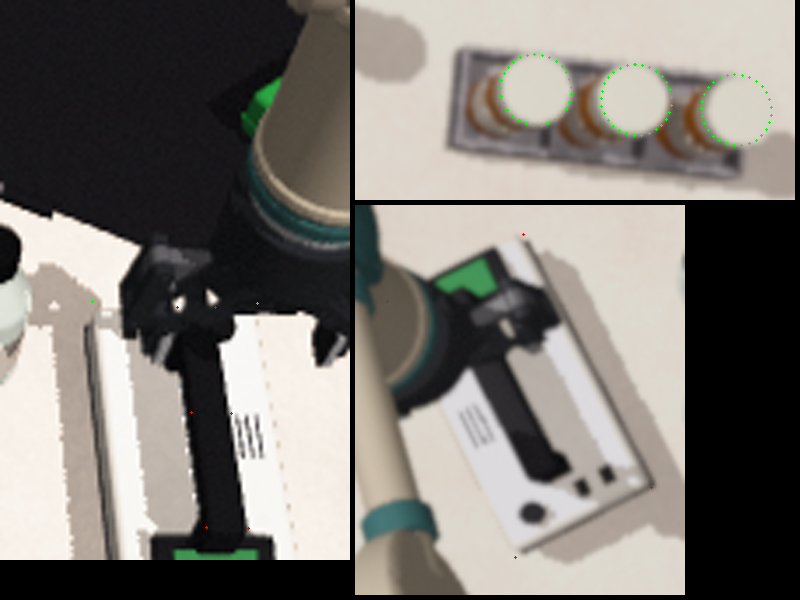

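All three caps match the cell-centre circles in the top view. The monitor overlay fits within about 3 mm, and the bar is centred under the tool. Descending to grip the bar.

step_arm:
  increments:
    - {"grip": 1, "delta_pos": [0, 0, -0.03], "twist": 0}
    - {"grip": 1, "delta_pos": [0, 0, -0.03], "twist": 0}
    - {"grip": 1, "delta_pos": [0, 0, -0.025], "twist": -1}
    - {"grip": 1, "delta_pos": [0, 0, -0.01], "twist": 0}
    - {"grip": 1, "delta_pos": [0, 0, 0], "twist": 0}
    - {"grip": 1, "delta_pos": [0, 0, 0], "twist": 0}
    - {"grip": 1, "delta_pos": [0, 0, 0], "twist": 0}

```text
clock: 15.73
position: [0.5266, 0.2887, 0.0685]
ee_rot: [0.153, 0.692, 0.153, -0.689]
contact_force: [0.2, -0.2, 0.4]
width: 0.0854
```

step_arm:
  increments:
    - {"grip": 0, "delta_pos": [0, 0, 0], "twist": 0}
    - {"grip": 0, "delta_pos": [0, 0, 0], "twist": 0}
    - {"grip": 0, "delta_pos": [0, 0, 0], "twist": 0}
    - {"grip": 0, "delta_pos": [0, 0, 0], "twist": 0}
    - {"grip": 0, "delta_pos": [0, 0, 0], "twist": 0}
    - {"grip": 0, "delta_pos": [0, 0, 0], "twist": 0}
    - {"grip": 0, "delta_pos": [0, 0, 0], "twist": 0}
    - {"grip": 0, "delta_pos": [0, 0, 0], "twist": 0}
    - {"grip": 0, "delta_pos": [0, 0, 0], "twist": 0}
    - {"grip": 0, "delta_pos": [0, 0, 0], "twist": 0}
  force: 90

```text
clock: 16.57
position: [0.525, 0.2885, 0.0669]
ee_rot: [0.153, 0.691, 0.153, -0.69]
contact_force: [-2.1, 2.3, 4.9]
width: 0.0226
```

step_arm:
  increments:
    - {"grip": 0, "delta_pos": [0, 0, 0.01], "twist": 0}
    - {"grip": 0, "delta_pos": [0, 0, 0.02], "twist": 0}
    - {"grip": 0, "delta_pos": [0, 0, 0.025], "twist": 0}
    - {"grip": 0, "delta_pos": [0, 0, 0.03], "twist": 0}
    - {"grip": 0, "delta_pos": [0, 0, 0.03], "twist": 0}
    - {"grip": 0, "delta_pos": [0, 0, 0.03], "twist": 0}
    - {"grip": 0, "delta_pos": [0, 0, 0.03], "twist": 0}
    - {"grip": 0, "delta_pos": [0, 0, 0.025], "twist": 0}
    - {"grip": 0, "delta_pos": [0, 0, 0.015], "twist": 0}
    - {"grip": 0, "delta_pos": [0, 0, 0], "twist": 0}

```text
clock: 17.4
position: [0.5262, 0.2881, 0.2846]
ee_rot: [0.153, 0.692, 0.153, -0.688]
contact_force: [0.5, 0.3, -4.5]
width: 0.0229
```

```bash
python3 - <<'E'
from h import *
s=grab('scene','s5.png');st=manip.get_state();print(st['position'],st['width'],st['contact_force'],st['moment'])
E
```

```text
[0.52525113 0.28777496 0.28216021] 0.022914449039854685 [ 0.09645753  0.12566128 -5.49547909] [-0.01756614  0.02154397  0.00349598]
```

View pics/s5.png

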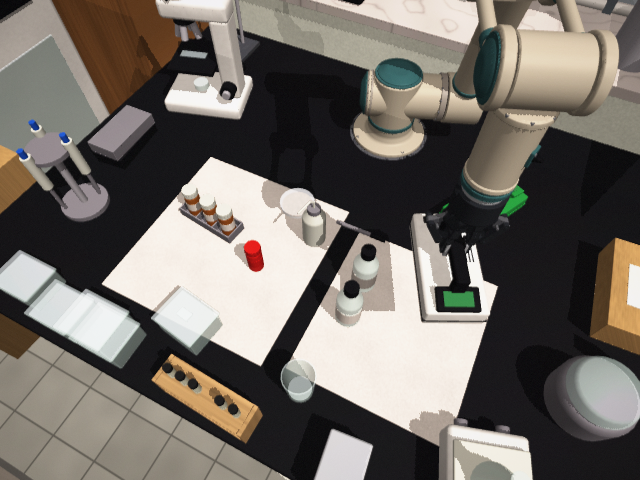

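The monitor is lifted level (weight about 5.5 N, negligible moments), and all three jars are in the crate around (208,208). Carrying it over the bottles at about 0.21 m underside height.

step_arm:
  increments:
    - {"grip": 0, "delta_pos": [0, -0.01, 0], "twist": 0}
    - {"grip": 0, "delta_pos": [0, -0.02, 0], "twist": 2}
    - {"grip": 0, "delta_pos": [-0.001, -0.031, 0], "twist": 4}
    - {"grip": 0, "delta_pos": [-0.001, -0.031, 0], "twist": 4}
    - {"grip": 0, "delta_pos": [-0.001, -0.031, 0], "twist": 4}
    - {"grip": 0, "delta_pos": [0, -0.031, 0], "twist": 4}
    - {"grip": 0, "delta_pos": [-0.001, -0.031, 0], "twist": 4}
    - {"grip": 0, "delta_pos": [0, -0.031, 0], "twist": 4}
    - {"grip": 0, "delta_pos": [-0.001, -0.031, 0], "twist": 4}
    - {"grip": 0, "delta_pos": [0, -0.031, 0], "twist": 4}

```text
clock: 18.28
position: [0.5175, 0.0079, 0.2787]
ee_rot: [-0.348, -0.613, -0.35, 0.617]
contact_force: [1.3, 0.4, -5.6]
width: 0.0228
```

step_arm:
  increments:
    - {"grip": 0, "delta_pos": [-0.001, -0.032, 0], "twist": 4}
    - {"grip": 0, "delta_pos": [0, -0.032, 0], "twist": 4}
    - {"grip": 0, "delta_pos": [-0.001, -0.032, 0], "twist": 4}
    - {"grip": 0, "delta_pos": [0, -0.032, 0], "twist": 4}
    - {"grip": 0, "delta_pos": [-0.001, -0.032, 0], "twist": 4}
    - {"grip": 0, "delta_pos": [0, -0.032, 0], "twist": 4}
    - {"grip": 0, "delta_pos": [-0.001, -0.032, 0], "twist": 0}
    - {"grip": 0, "delta_pos": [0, -0.032, 0], "twist": 0}
    - {"grip": 0, "delta_pos": [0, -0.025, 0], "twist": 0}
    - {"grip": 0, "delta_pos": [0, -0.012, 0], "twist": 0}

```text
clock: 19.12
position: [0.5137, -0.2867, 0.2782]
ee_rot: [-0.466, -0.529, -0.469, 0.532]
contact_force: [1.2, -0.3, -4.5]
width: 0.0229
```

step_arm:
  increments:
    - {"grip": 0, "delta_pos": [0, 0, -0.01], "twist": 0}
    - {"grip": 0, "delta_pos": [0, 0, -0.02], "twist": 0}
    - {"grip": 0, "delta_pos": [0, 0, -0.015], "twist": 0}
    - {"grip": 0, "delta_pos": [0, 0, -0.005], "twist": 0}
    - {"grip": 0, "delta_pos": [0, 0, 0], "twist": 0}
    - {"grip": 0, "delta_pos": [0, 0, 0], "twist": 0}
    - {"grip": 0, "delta_pos": [0, 0, 0], "twist": 0}
    - {"grip": 0, "delta_pos": [0, 0, 0], "twist": 0}

```text
clock: 19.78
position: [0.5165, -0.2829, 0.2325]
ee_rot: [0.469, 0.53, 0.468, -0.529]
contact_force: [1.0, -0.1, -4.4]
width: 0.0228
```

```bash
python3 - <<'E'
from h import *
from scipy.spatial.transform import Rotation as Ro
st=manip.get_state();q=st['ee_rot'];R=Ro.from_quat(np.r_[q[1:],q[0]]).as_matrix();J=R[:,1]
print(st['position'],st['width'],R[:,0],np.degrees(np.arctan2(J[1],J[0])),st['contact_force'],st['moment'])
E
```

```text
[ 0.5164534  -0.28291758  0.2324885 ] 0.022787558858428557 [ 0.00190393 -0.00123091 -0.99999743] -7.001593689880043 [ 1.00954412 -0.13360674 -4.43492182] [0.05039858 0.00703518 0.03240415]
```

Over the crate and level; jaws at −7.0°. I'll use the last view for an overlay of the predicted case outline before the final descent.

```bash
python3 - <<'E'
from h import *
s=grab('scene');t=grab('top');p=manip.get_state()['position'];u0=p[2]-.067
a=np.radians(83.1);u=np.array([np.cos(a),np.sin(a)]);v=np.array([u[1],-u[0]]);c=np.array([.516,-.284])
def pan(d,x0,y0,w,h,k):
    im=cv2.resize(d['img'][y0:y0+h,x0:x0+w,::-1].copy(),None,fx=k,fy=k,interpolation=cv2.INTER_CUBIC)
    for z,col in((u0,(0,0,255)),(u0+.048,(0,200,0))):
        P=[np.r_[c+sx*u+sy*v,z] for sx,sy in((-.105,-.055),(-.105,.055),(.105,.055),(.105,-.055))]
        q=((proj(d,P)-[x0,y0])*k+k/2-.5).astype(int);cv2.polylines(im,[q.reshape(-1,1,2)],True,col,1)
    return im
print(u0);cv2.imwrite('pics/ov5.png',np.hstack([pan(s,140,100,160,190,3),pan(t,385,170,130,190,2.9)[:570] if False else cv2.copyMakeBorder(pan(t,380,160,150,140,2),0,290,0,0,cv2.BORDER_CONSTANT)]))
E
```

```text
0.1652939694249467
```

View pics/ov5.png

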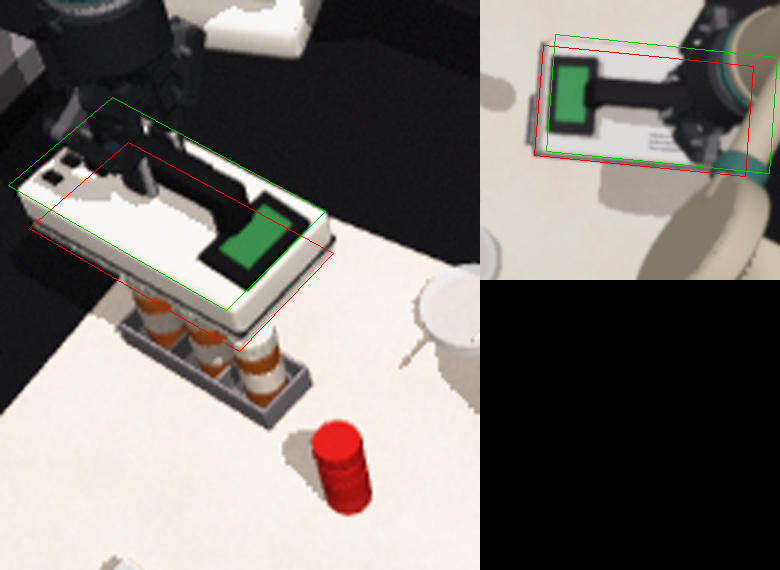

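The overlay (view 12) agrees within about 4 mm in both cameras, with level and alignment good. Descending the last 57 mm gently.

step_arm:
  increments:
    - {"grip": 0, "delta_pos": [0, 0, -0.007], "twist": 0}
    - {"grip": 0, "delta_pos": [0, -0.001, -0.01], "twist": 0}
    - {"grip": 0, "delta_pos": [0, 0, -0.01], "twist": 0}
    - {"grip": 0, "delta_pos": [0, 0, -0.01], "twist": 0}
    - {"grip": 0, "delta_pos": [0, 0, -0.008], "twist": 0}
    - {"grip": 0, "delta_pos": [0, 0, -0.006], "twist": 0}
    - {"grip": 0, "delta_pos": [0, 0, -0.004], "twist": 0}
    - {"grip": 0, "delta_pos": [0, 0, -0.002], "twist": 0}
    - {"grip": 0, "delta_pos": [0, 0, 0], "twist": 0}
    - {"grip": 0, "delta_pos": [0, 0, 0], "twist": 0}

```text
clock: 20.72
position: [0.5161, -0.2841, 0.1746]
ee_rot: [0.469, 0.53, 0.468, -0.53]
contact_force: [-0.7, -0.1, -3.6]
width: 0.0227
```

step_arm:
  increments:
    - {"grip": 0, "delta_pos": [0, 0, 0], "twist": 0}
    - {"grip": 0, "delta_pos": [0, 0, 0], "twist": 0}
    - {"grip": 0, "delta_pos": [0, 0, 0], "twist": 0}
    - {"grip": 0, "delta_pos": [0, 0, 0], "twist": 0}
    - {"grip": 0, "delta_pos": [0, 0, 0], "twist": 0}
    - {"grip": 0, "delta_pos": [0, 0, 0], "twist": 0}

```text
clock: 21.22
position: [0.5158, -0.284, 0.1744]
ee_rot: [0.468, 0.53, 0.468, -0.53]
contact_force: [0.4, -0.2, -4.3]
width: 0.0224
```

```bash
python3 - <<'E'
from h import *
from scipy.spatial.transform import Rotation as Ro
for i in range(3):
    grab('scene');st=manip.get_state();q=st['ee_rot'];R=Ro.from_quat(np.r_[q[1:],q[0]]).as_matrix();J=R[:,1]
    print(st['position'],st['width'],R[2,0],np.degrees(np.arctan2(J[1],J[0])),st['contact_force'],abs(st['qd']).max())
E
```

```text
[ 0.51583356 -0.28397608  0.1743751 ] 0.022728902051173727 -0.9999999852211297 -7.038049100632305 [ 0.41756017  0.22127886 -5.47744125] 0.0033503483366436357
[ 0.51583194 -0.28397628  0.17437608] 0.022874198947237048 -0.9999999870823635 -7.036812192925896 [-0.49699214 -0.12649347 -4.50124745] 0.0011968861062525314
[ 0.51582661 -0.28396487  0.17433971] 0.022616016994143992 -0.9999999930441343 -7.036423838857817 [-0.42604866 -0.16256619 -4.09337223] 0.00174870392418941
```

The arm is still, the weight is fully carried, and the underside is at about 0.107 m, which is 15 mm over the caps. Handing in.

```bash
python3 -c "
from rig import manip
print(manip.sign_off())"
```

```text
the job is handed in; nothing more can be done
None
```

I stood both loose jars in the empty cells and set each down until I felt light floor contact (7 N and 4 N). I then lifted the monitor by its handle and carried it over the bottles with its underside at about 0.21 m. I handed in at about 21 s of the 72 s allowed, holding it over the crate; no verdict was reported.

**Last checks:**
- **Jars:** in the top view after release, all three caps matched the cell-centre circles.
- **Monitor position:** the tool is within 1 mm of the estimated crate centre. The jaws are at −7.0°, against about −7° for the crate.
- **Level, clearance and motion:** the tool is vertical, and the underside is about 15 mm above the caps by the arm's readings. The arm is still, and the full weight (4–5.5 N) is on the gripper with no sign of contact.

**What disagreed or was not checked:**
- The last overlay, taken 57 mm higher, put the case 3–4 mm off its predicted outline. The lower case edge looked about 8 mm high in the scene view. I put these down to the case's rounded edges, and they are inside the tolerance.
- An earlier finger overlay was about 10 mm off prediction, but the held jar later matched within about 2 mm.
- I did not view the final pose itself, because all 12 views were used. I also did not measure the bystanders, but they looked unmoved in the last full scene picture, just after the lift.

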